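Hold a lamp house against a photometer's sprung collar

ROBOT

A 7-joint arm with a two-finger parallel gripper is mounted at the origin on the work surface. World frame = base frame: x ahead of the robot, y to its left, z up, the work surface at z = 0. Lengths are in mm, angles in rad, forces in N, time in s.
With the tool pointing down it reaches from about 400 to 875 mm from the base axis. Payload 4.4 kg.
Tool frame: the origin (TCP) lies at the very end of the fingers, on their centre line; the grasp point (between the pads) lies 19 mm behind it; z points along the fingers, y is the direction in which the jaws open and shut (so a half turn about z gives the same grasp; the last joint's range is limited). The gripper opens to 85 mm and grips with 20 to 120 N. Pads are 22 mm wide; open, the fingers measure 114 mm over their backs; the gripper's body (76 mm by 85 mm) begins 54 mm behind the grasp point. The pads swing forward as they close: fully open they stand 13 mm farther back than shut.
Start: joints at [1.095, 0.628, 0.038, 1.517, -0.027, 0.996, -0.02], TCP at [259.005, -596.183, 231.313] pointing down, gripper open.
Joint ranges: [-3.06, 3.06], [-0.37, 2.12], [-1.25, 1.32], [0.18, 2.47], [-1.1, 4.24], [0.23, 1.98], [-2.94, 2.94]. Speed limits (rad/s): [2.57, 2.57, 3.14, 3.14, 3.14, 3.14, 3.14].

INTERFACE

Orientations are given as [roll, pitch, yaw] about the fixed x, y, z axes, in that order (R = Rz(yaw) Ry(pitch) Rx(roll)).
In Python, from cell import ctrl, eyes gives the robot as it stands.
- The arm moves only by the tool move_arm, never from a script. Its argument "increments" is a list of rows, each a list of 6 numbers: the shift along the tool's x, y, z in cm, then the turn, a rotation vector about the tool's x, y, z in degrees. In form: [[x, y, z, wx, wy, wz], ...]. A call has 1 to 20 rows; each row is the pose to reach, as a shift and turn from the pose commanded when the call began, along the tool's axes at that moment; what a row does not reach only later rows make up. A row lasts 1/10 s, in which the tool goes at most 50 mm and 8.59 degrees, less where a joint would pass 70% of its speed; a pose out of reach is approached as far as the arm can. A call with a gripper value outside its range is refused whole. "grip" is the opening, from -1 (shut) to 1 (fully open), set as the call begins (left out, the last holds). The fingers move at their own pace and stop on an object; the grip force is fixed at half the most. Time passes only in rows, so rows that repeat a pose let the fingers close. It gives the time, the measured TCP pose, the force and the opening at its end, in the units of the state.
- ctrl.read_state(): the state, without advancing time (a new reading comes with each control period).
- eyes.get_image(name): name is "side" or "top"; returns the picture (384x512x3 uint8, red, green, blue); there is no depth.
- eyes.calibration(name): a dict with "fx", "fy", "cx", "cy" (pixels), "dist" ([k1, k2, p1, p2, k3] as OpenCV has them; the pictures are not rectified), "pose" (4x4, takes a point from camera to world coordinates). Camera axes: x right, y up, looking along -z (the intrinsics and any distortion apply to the point x, -y, -z); pixel columns grow to the right and rows downward; lengths in mm; the calibration is good to about 2 mm. A picture is of the moment at which its call begins. calibration takes no time and is no camera call.
- ctrl.finish_job(): hands the job in, once; it reports no verdict.
The state is a dict: "clock": time; "qpos": joint angles; "qd": joint speeds; "tau": joint torques, N m; "eef_pos": TCP position; "tool_rot": TCP orientation; "force": force on the tool from outside, world axes, zero at the start; "torque": the same for the moment, N m; "width": finger opening in mm.
Only numpy, scipy, OpenCV 4.12 (cv2) and the standard library are available. Lean on these libraries where they do the work, as an engineer would, in place of code of your own. Each camera call takes 0.05 s, during which the arm holds its last target. There are 200 camera calls.

TASK

Be my third hand: lift the lamp house by its strap handle, bring its flange up square and centred on the sprung collar on the photometer's front, and press it there so that the collar goes in about halfway, never to its stop. Keep it level, off the bench and steady with that push for a second or two while I reach for the screws, and finish still holding it by the handle and pressing. Leave the other things on the bench where they are.

Things in the scene. Friction and masses are not known exactly. Their poses are not given: they have to be found in the camera images.
- lamp_house: Loose lamp house, about 0.5 kg: an aluminium box 68 x 70 x 76 mm (x, y, z) with a steel flange plate 110 wide (y) x 82 high x 6 mm thick on its +x end, a black strap handle across the top and a round black cap on its -x end. Overall 79 mm along x, top of handle 128 mm above the underside. Origin at the centre of the box's underside, 40 mm behind the flange's outer face; z up, x out through the flange. It starts upright on the bench.
- lamp_flange (a point): Point on the outer face of the lamp house's flange (40 mm along +x from the body's origin, 40 mm above its underside) that must meet the centre of the collar. Axes as the body's: x out through the flange.
- lamp_handle (a point): Centre of the lamp house's handle grip: a flat straight bar 10 mm thick (body x), 20 mm tall, 60 mm free length along body y between its two posts; 118 mm above the underside, 4 mm ahead (+x) of the body's origin, nearly over the centre of mass. 32 mm of free room below the bar. Take it from above, with the fingers closing along body x.
- photometer: Bench photometer fixed to the bench: a white box 240 deep (x) x 300 wide (y) x 165 mm high (170 with its top panel). Its grey front looks along its own -x and carries the square collar. Origin at the centre of its underside, z up.
- collar_face (a point): Centre of the front face of the photometer's sprung collar: a bare aluminium square block 66 x 66 mm with a round black window, 85 mm above the bench, 20 mm proud of the grey front when free. Moves with the collar. Axes as the photometer's: x points into the photometer, the direction of the push; z up. With the flange in place the lamp house's x axis is parallel to this x.
- collar (a joint): How far the collar has been pushed in: 0 m free, 0.020 m at its hard stop. A spring of 0.8 N per mm without preload pushes it out, so halfway (0.010 m) takes about 8 N.
- vial_carrier: Bystander: loose steel open tray 75 x 100 mm with amber vials and a thin bar handle, 120 mm high, no flange; origin under its centre. May stand at either of two places, the lamp house at the other.
- beaker: Bystander: loose glass beaker 68 mm across, 85 mm high; origin under its centre.
- bottle: Bystander: loose amber bottle 68 mm across, 160 mm high; origin under its centre.
- jar: Bystander: loose jar 72 mm across, 90 mm high; origin under its centre.
- screwdriver: Bystander: loose screwdriver 170 mm long lying flat, under 35 mm high; x along it.
- slide_box: Bystander: loose grey slide box 60 x 85 x 32 mm; origin under its centre.
Not all that is in view belongs to the job. What is shaped like the lamp_house but purple is not meant.

How it is judged (in metres and radians):
On the way, in this order (a step that is already met when the one before it is completed fails the run):
1. the lamp house is lifted off the bench by its handle (height (world z) of lamp_house above 0.02 m and distance between the grasp point and lamp_handle below 0.04 m and contact force between the fingers and lamp_house above 1 N and value of joint collar below 0.003 m), for 0.2 s.
2. its flange presses the collar about halfway in, square and centred, and stays so (value of joint collar between 0.006 and 0.014 m and y of lamp_flange in the frame of collar_face between -0.008 and 0.008 m and z of lamp_flange in the frame of collar_face between -0.008 and 0.008 m and x of lamp_flange in the frame of collar_face between -0.004 and 0.004 m and angle between the x axis of lamp_flange and the x axis of collar_face, either way round below 0.1 rad and angle between lamp_house's own z axis and vertical below 0.1 rad and contact force between lamp_house and photometer between 4 and 13 N and linear speed of lamp_house below 0.02 m/s and contact force between the fingers and lamp_house above 1 N and distance between the grasp point and lamp_handle below 0.04 m and height (world z) of lamp_house above 0.03 m), for 0.8 s.
At the end, for the whole second after the job is handed in: Gripper still holds the lamp house by its handle, underside over 30 mm up, at rest, level and square to the collar within 0.1 rad, flange point within 8 mm of the collar centre sideways and in height, faces touching within 4 mm, collar 6 to 14 mm in, contact force 4 to 13 N (all of step 2); the arm keeps its last pose, push and grip.
It fails at once if the collar is driven to its hard stop (value of joint collar above 0.0192 m).
It fails at once if something else on the bench is displaced by more than 30 mm (distance of any of vial_carrier, beaker, bottle, jar, screwdriver, slide_box from where it was at the start of the episode above 0.03 m).
It also fails if it takes over 48 s, if anything falls off the work surface, if the arm or the gripper's body presses on something with over 40 N, if the wrist force passes 120 N, or if a joint passes its speed limit or range.

## Working session

There is one attempt and no reset: what is moved stays moved. The work goes in short steps, Python scripts to look and compute and a tool call to move; the robot and the scene stay as the last step left them, time stands still between calls to the robot, and variables do not carry over. Pictures are saved under pics/ and viewed, about 8 in all and at most 12, crops included, and the job is handed in when it is done.

Besides the shell and the picture viewer there is one more tool, called after "Emit:" as name([rows], argument=value, ...), one row to a line, values as JSON. move_arm: Moves the arm, as the interface text tells. Its arguments: {"type":"object","properties":{"increments":{"type":"array","items":{"type":"array","items":{"type":"number"}}},"grip":{"type":"number"}},"required":["increments"]}

```bash
mkdir -p pics
cat > h.py <<'E'
import numpy as np, cv2
from cell import ctrl, eyes
def snap(n,f):
    im=np.asarray(eyes.get_image(n)); cv2.imwrite('pics/'+f,im[:,:,::-1]); return im
def K(c): return np.array([[c['fx'],0,c['cx']],[0,c['fy'],c['cy']],[0,0,1.]])
def ray(n,uv):
    c=eyes.calibration(n); P=np.array(c['pose'])
    p=cv2.undistortPoints(np.array(uv,float).reshape(-1,1,2),K(c),np.array(c['dist'],float)).reshape(-1,2)
    d=np.c_[p[:,0],-p[:,1],-np.ones(len(p))]@P[:3,:3].T
    return P[:3,3],d
def onz(n,uv,z):
    o,d=ray(n,uv); return o+d*((z-o[2])/d[:,2])[:,None]
def proj(n,X):
    c=eyes.calibration(n); P=np.array(c['pose'])
    q=(np.array(X,float).reshape(-1,3)-P[:3,3])@P[:3,:3]; q=q*[1,-1,-1]
    return cv2.projectPoints(q,np.zeros(3),np.zeros(3),K(c),np.array(c['dist'],float))[0].reshape(-1,2)
E
python3 - <<'E'
from h import *
a=snap('top','t0.png');b=snap('side','s0.png')
cv2.imwrite('pics/t0b.png',cv2.resize(a[:,:,::-1],(800,600),interpolation=2));cv2.imwrite('pics/s0b.png',cv2.resize(b[:,:,::-1],(800,600),interpolation=2))
for n in('top','side'):
  c=eyes.calibration(n);print(n,np.round(c['pose'],2).tolist(),c['fx'],c['dist'])
print(ctrl.read_state())
E
```

```text
top [[-0.01, 1.0, -0.09, 460.09], [-1.0, -0.01, 0.0, -19.15], [0.0, 0.09, 1.0, 1246.73], [0.0, 0.0, 0.0, 1.0]] 395.4942327947731 [-0.04356119  0.          0.          0.          0.        ]
side [[-0.7, 0.46, -0.55, -101.33], [-0.72, -0.44, 0.54, 653.01], [0.0, 0.77, 0.64, 922.56], [0.0, 0.0, 0.0, 1.0]] 482.19050986786044 [-0.07294556  0.          0.          0.          0.        ]
{'clock': 0.1, 'qpos': array([ 1.09519323,  0.6292997 ,  0.03844948,  1.51825655, -0.02700188,
        0.9963266 , -0.0200198 ]), 'qd': array([ 6.36227735e-04, -2.12814177e-03,  1.17529532e-03, -3.05034635e-03,
        3.63398382e-04,  1.08336368e-03,  8.26227091e-05]), 'tau': array([ 2.53767270e-03, -5.64527714e+01,  1.23021908e+00, -1.93971223e+01,
        1.12992708e-02,  5.41865200e-03,  3.22291237e-05]), 'eef_pos': array([ 258.77812881, -595.64722961,  230.45495702]), 'tool_rot': array([-3.13982070e+00,  2.16777225e-05,  4.09778738e-01]), 'force': array([0.14872877, 0.12077004, 0.32423036]), 'torque': array([0.02768918, 0.03951028, 0.00667731]), 'width': 85.6157774563626}
```

View pics/t0b.png

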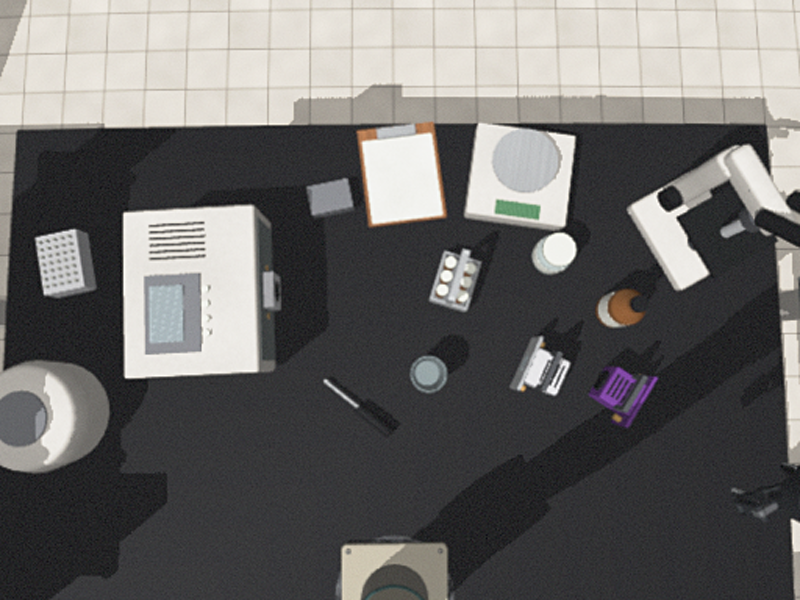

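View pics/s0b.png

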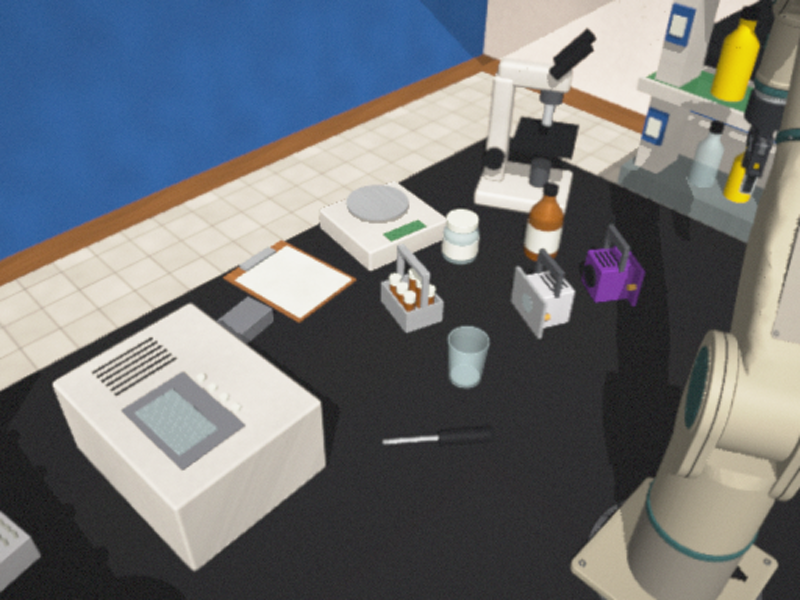

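The lamp house (white/aluminium, flange to the left) is at top ≈(540,367), between the vial carrier (455,280) and the purple decoy (623,393). The photometer is at (195,290) with its collar at (270,292) facing right (world −y). I'll crop in on both.

Run:
```python
from h import *
t=cv2.imread('pics/t0.png');s=cv2.imread('pics/s0.png')
r=lambda i,x,y,w,h,W,H:cv2.resize(i[y:y+h,x:x+w],(W,H),interpolation=cv2.INTER_NEAREST)
A=r(t,320,205,64,56,400,300 if 0 else 350)
B=r(t,140,120,64,128,300,600)
C=r(s,320,155,56,64,350,400)
o=np.zeros((600,800,3),np.uint8)
o[:350,:400]=A; o[:600,410:710]=B
cv2.imwrite('pics/c1.png',o)
cv2.imwrite('pics/c2.png',r(s,320,150,56,72,448,576))
```

```text
(no output)
```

View pics/c1.png

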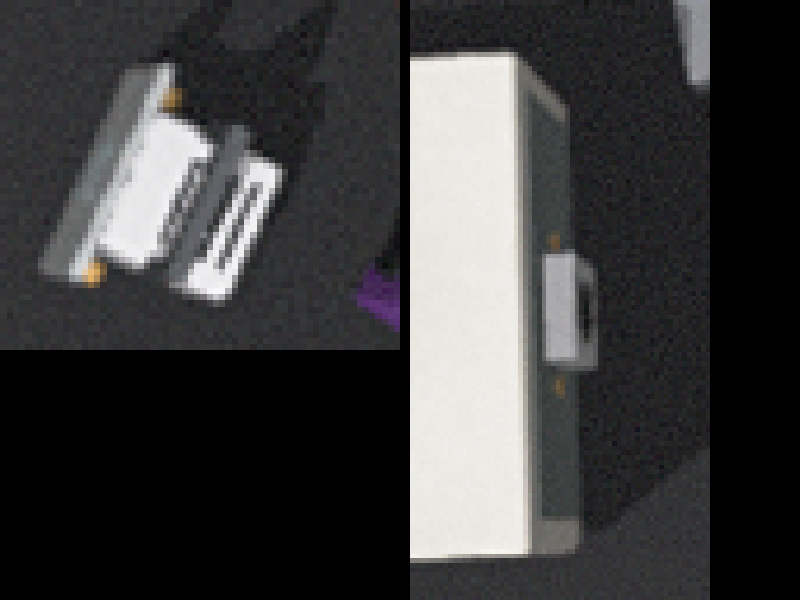

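View pics/c2.png

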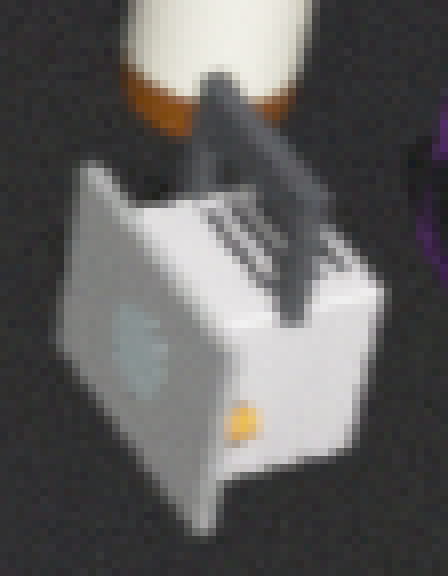

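Crops: the flange's outer top edge runs (155,68)–(78,280) and its bottom edge (120,70)–(42,275). The handle bar runs (238,128)–(180,285). The collar's top front edge is at x≈577, rows 255–362, and the photometer's top front edge runs (517,55)–(528,553). Now to convert these to positions.

```bash
cat > m.py <<'E'
from h import *
A=lambda *p:np.array(p)/6.25+[320,205]-0.5+0.08
B=lambda *p:(np.array(p)-[410,0])/4.6875+[140,120]-0.4
S=lambda *p:np.array(p)/8+[320,150]-0.44
def pr(l,X): 
    d=X[0]-X[1]; print(l,np.round(X.mean(0),1),'len',round(np.hypot(*d[:2]),1),'dir',round(np.degrees(np.arctan2(d[1],d[0])),2))
pr('fl top',onz('top',A((155,68),(78,280)),82)); pr('fl bot',onz('top',A((120,70),(42,275)),0))
pr('fl back top',onz('top',A((175,65),(100,280)),82))
pr('handle',onz('top',A((240,128),(182,285)),128))
pr('S fl top',onz('side',S((90,165),(228,350)),82)); pr('S fl bot',onz('side',S((60,350),(200,533)),0))
pr('S handle',onz('side',S((217,75),(322,190)),128))
pr('phot edge165',onz('top',B((517,55),(528,553)),165))
pr('collar top',onz('top',B((577,255),(577,362)),118)); pr('collar bot',onz('top',B((597,266),(597,369)),52))
E
python3 m.py
```

```text
fl top [ 451.7 -257.5   82. ] len 106.3 dir -21.43
fl bot [ 452.  -256.3    0. ] len 110.6 dir -22.23
fl back top [ 452.3 -267.4   82. ] len 107.3 dir -20.75
handle [ 437.  -290.5  128. ] len 75.7 dir -21.95
S fl top [ 455.7 -262.2   82. ] len 106.9 dir -26.39
S fl bot [ 453. -259.    0.] len 105.2 dir -24.02
S handle [ 439.5 -293.9  128. ] len 69.4 dir -23.23
phot edge165 [589.4 238.2 165. ] len 295.5 dir 2.14
collar top [590.  215.4 118. ] len 66.1 dir 0.71
collar bot [591.6 216.1  52. ] len 67.3 dir 0.65
```

```bash
cat >> h.py <<'E'
from scipy.spatial.transform import Rotation as Ro
def inc(pos,yaw,cmd=None):
    """increment in tool frame (cm,deg) from measured pose to pos (mm), tool down, yaw deg"""
    s=ctrl.read_state(); R=Ro.from_euler('xyz',s['tool_rot']); p=s['eef_pos']
    T=Ro.from_euler('xyz',[np.pi,0,np.radians(yaw)])
    print('at',np.round(p,1),np.round(np.degrees(s['tool_rot']),2),'F',np.round(s['force'],2),'w',round(s['width'],1),'t',round(s['clock'],2))
    print('inc',np.round(R.inv().apply(np.array(pos)-p)/10,2),np.round(np.degrees((R.inv()*T).as_rotvec()),2))
E
python3 - <<'E'
from h import *
t=cv2.imread('pics/t0.png')
m=(t.min(2)>185).astype(np.uint8)
# right and left edges of photometer top, subpixel by gray threshold
g=cv2.cvtColor(t,cv2.COLOR_BGR2GRAY).astype(float)
pts=[]
for r in range(145,228,2):
    row=g[r,150:176]; i=np.argmax(row[:-1]-row[1:]); pts.append((150+i+.5,r))
pts=np.array(pts); X=onz('top',pts,165)[:,:2]
f=cv2.fitLine(X.astype(np.float32),cv2.DIST_HUBER,0,.01,.01).ravel(); print('right edge deg',np.degrees(np.arctan(f[1]/f[0])),f[2:])
pts=[]
for c in range(88,158,2):
    col=g[120:150,c]; i=np.argmax(col[1:]-col[:-1]); pts.append((c,120+i+.5))
X1=onz('top',np.array(pts),165)[:,:2];f=cv2.fitLine(X1.astype(np.float32),cv2.DIST_HUBER,0,.01,.01).ravel();print('far edge',np.degrees(np.arctan(f[0]/f[1])),f[2:])
pts=[]
for c in range(88,158,2):
    col=g[225:255,c]; i=np.argmin(col[1:]-col[:-1]); pts.append((c,225+i+.5))
X2=onz('top',np.array(pts),165)[:,:2];f=cv2.fitLine(X2.astype(np.float32),cv2.DIST_HUBER,0,.01,.01).ravel();print('near edge',np.degrees(np.arctan(f[0]/f[1])),f[2:])
inc([438.5,-291.5,175],-22)
E
```

```text
right edge deg 2.5331178 [580.53516 238.01633]
far edge -3.42615 [734.44946 346.51578]
near edge -2.8881087 [436.7669 350.1436]
at [ 258.8 -595.6  230.5] [-179.9     0.     23.48] F [0.15 0.12 0.32] w 85.6 t 0.1
inc [ 28.6  -20.73   5.58] [-1.000e-01  4.000e-02  4.548e+01]
```

Emit:
move_arm([
  [3.6,-2.6,0,0,0,6],
  [7.2,-5.2,0,0,0,12],
  [10.8,-7.8,0.5,0,0,18],
  [14.4,-10.4,1.5,0,0,24],
  [18,-13,2.5,0,0,30],
  [21.6,-15.6,3.5,0,0,36],
  [25.2,-18.2,4.5,0,0,41],
  [28.6,-20.7,5.6,0,0,45.5],
  [28.6,-20.7,5.6,0,0,45.5],
  [28.6,-20.7,5.6,0,0,45.5],
], grip=0)

```text
clock: 1.1
eef_pos: [439.3, -291.0, 174.8]
tool_rot: [-3.141, 0.001, -0.381]
force: [-0.1, 0.1, 0.7]
width: 42.5
```

Run:
```python
from h import *
a=snap('top','t1.png');b=snap('side','s1.png')
r=lambda i,x,y,w,h,W,H:cv2.resize(i[y:y+h,x:x+w],(W,H),interpolation=cv2.INTER_NEAREST)[:,:,::-1]
cv2.imwrite('pics/c3.png',np.hstack([r(a,310,195,80,80,400,400),r(b,300,130,80,80,400,400)]))
inc([438.5,-291.5,99],-22)
```

```text
at [ 438.2 -293.6  175.5] [ 1.7994e+02 -1.0000e-02 -2.2080e+01] F [-0.96  0.67 -0.87] w 42.7 t 1.2
inc [-0.06 -0.21  7.65] [ 0.06 -0.01 -0.08]
```

View pics/c3.png

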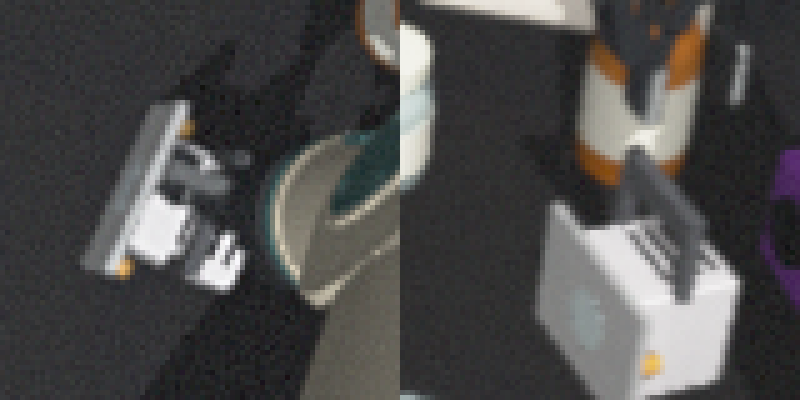

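Emit:
move_arm([
  [0,0,2,0,0,0],
  [0,0,4,0,0,0],
  [0,0,5.5,0,0,0],
  [0,0,6.5,0,0,0],
  [0,0,7.2,0,0,0],
  [0,0,7.5,0,0,0],
  [0,0,7.5,0,0,0],
])

```text
clock: 1.9
eef_pos: [438.7, -292.8, 100.4]
tool_rot: [3.142, -0.0, -0.385]
force: [0.9, -0.2, -0.1]
width: 42.5
```

Run:
```python
from h import *
a=snap('top','t2.png');b=snap('side','s2.png')
r=lambda i,x,y,w,h,W,H:cv2.resize(i[y:y+h,x:x+w],(W,H),interpolation=cv2.INTER_NEAREST)[:,:,::-1]
cv2.imwrite('pics/c4.png',np.hstack([r(a,310,195,80,80,400,400),r(b,300,130,80,80,400,400)]))
inc([438.5,-291.5,99],-22)
```

```text
at [ 439.1 -292.7  100.8] [ 1.7999e+02 -6.0000e-02 -2.2030e+01] F [-0.22 -0.38  0.59] w 42.3 t 2.0
inc [-0.11 -0.09  0.18] [ 0.01 -0.06 -0.03]
```

View pics/c4.png

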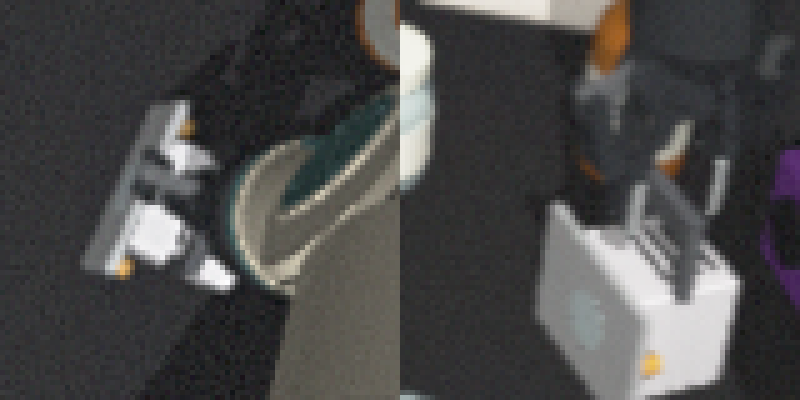

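Run:
```python
from h import *
n=np.array([.375,.927,0]);c=np.array([438.7,-292.,110])
for k in(-21,0,21): print(k,(proj('side',c+k*n)-[300,130])*5+[400,0],(proj('top',c+k*n)-[310,195])*5)
h=np.array([.927,-.375,0])
for k in(-30,0,30): print('bar',(proj('side',[438.7,-292,128]+k*h)-[300,130])*5+[400,0])
```

```text
-21 [[692.32663546 199.44257559]] [[245.87979669 222.72729459]]
0 [[660.00378287 208.08406045]] [[211.74541979 209.26963682]]
21 [[627.33272214 216.81671713]] [[177.608336   195.80985698]]
bar [[694.63151001 213.48397322]]
bar [[664.79377963 182.09844025]]
bar [[635.86544632 151.70046342]]
```

Emit:
move_arm([
  [0,0,0,0,0,0],
  [0,0,0,0,0,0],
  [0,0,0,0,0,0],
  [0,0,0,0,0,0],
  [0,0,0,0,0,0],
  [0,0,0,0,0,0],
], grip=-1)

```text
clock: 2.6
eef_pos: [438.8, -292.0, 100.4]
tool_rot: [-3.141, 0.0, -0.384]
force: [-0.0, 2.1, 2.0]
width: 8.9
```

Gripped (width 8.9 mm ≈ the 10 mm bar). Lifting.

Emit:
move_arm([
  [0,0,0,0,0,0],
  [0,0,-0.5,0,0,0],
  [0,0,-1.5,0,0,0],
  [0,0,-3,0,0,0],
  [0,0,-5,0,0,0],
  [0,0,-7,0,0,0],
  [0,0,-9,0,0,0],
  [0,0,-11,0,0,0],
  [0,0,-13,0,0,0],
  [0,0,-14.3,0,0,0],
  [0,0,-15,0,0,0],
  [0,0,-15,0,0,0],
])

```text
clock: 3.8
eef_pos: [439.0, -292.8, 251.2]
tool_rot: [3.141, -0.002, -0.385]
force: [0.7, -0.0, -6.0]
width: 9.0
```

Run:
```python
from h import *
u=np.array([-.047,.999,0])
c=np.array([591.2,215.8,85]); h=c-u*36; 
pre=h-u*60; print('pre',pre)
inc([pre[0],pre[1],250],2.7)
```

```text
pre [595.712 119.896  85.   ]
at [ 439.  -292.8  251.2] [ 1.7998e+02 -9.0000e-02 -2.2040e+01] F [ 0.69 -0.04 -5.98] w 9.0 t 3.8
inc [ -0.96 -44.13   0.1 ] [  0.04  -0.09 -24.74]
```

Emit:
move_arm([
  [0,-1,0,0,0,0],
  [-0.1,-3,0,0,0,-1],
  [-0.1,-6,0,0,0,-3],
  [-0.2,-9.5,0,0,0,-5],
  [-0.3,-13,0,0,0,-7],
  [-0.4,-16.5,0,0,0,-9],
  [-0.4,-20,0,0,0,-11],
  [-0.5,-23.5,0,0,0,-13],
  [-0.6,-27,0,0,0,-15],
  [-0.7,-30.5,0,0,0,-17],
  [-0.8,-34,0,0,0,-19],
  [-0.8,-37.5,0,0,0,-21],
  [-0.9,-40.5,0,0,0,-22.5],
  [-1,-42.6,0,0,0,-23.8],
  [-1,-43.6,0,0,0,-24.5],
  [-1,-44.1,0,0,0,-24.7],
  [-1,-44.1,0,0,0,-24.7],
  [-1,-44.1,0,0,0,-24.7],
])

```text
clock: 5.6
eef_pos: [594.6, 118.1, 250.3]
tool_rot: [3.14, 0.001, 0.044]
force: [-0.3, -1.4, -5.7]
width: 8.9
```

Run:
```python
from h import *
inc([595.7,119.9,145],2.7)
```

```text
at [594.6 118.1 250.3] [1.7991e+02 4.0000e-02 2.5300e+00] F [-0.26 -1.43 -5.68] w 8.9 t 5.6
inc [ 0.12 -0.19 10.53] [ 0.09  0.04 -0.17]
```

Emit:
move_arm([
  [0,0,0.7,0,0,0],
  [0,0,2,0,0,0],
  [0,0,4,0,0,0],
  [0,0,6,0,0,0],
  [0,0,8,0,0,0],
  [0,0,9.5,0,0,0],
  [0.1,0,10.3,0,0,0],
  [0.1,0,10.5,0,0,0],
  [0.1,0,10.5,0,0,0],
  [0.1,0,10.5,0,0,0],
])

```text
clock: 6.6
eef_pos: [596.6, 120.2, 146.1]
tool_rot: [-3.141, -0.002, 0.047]
force: [0.3, -0.0, -5.5]
width: 8.6
```

Run:
```python
from h import *
a=snap('top','t3.png');b=snap('side','s3.png')
r=lambda i,x,y,w,h,W,H:cv2.resize(i[y:y+h,x:x+w],(W,H),interpolation=cv2.INTER_NEAREST)[:,:,::-1]
cv2.imwrite('pics/c5.png',np.hstack([r(a,150,140,80,110,400,550),r(b,130,130,80,110,400,550)]))
inc([595.7,119.9,145.4],2.7)
```

```text
at [596.5 120.4 146.2] [-1.7998e+02 -1.0000e-01  2.6800e+00] F [ 0.22 -0.26 -5.92] w 9.2 t 6.7
inc [-0.09  0.04  0.08] [-0.02 -0.1  -0.02]
```

View pics/c5.png

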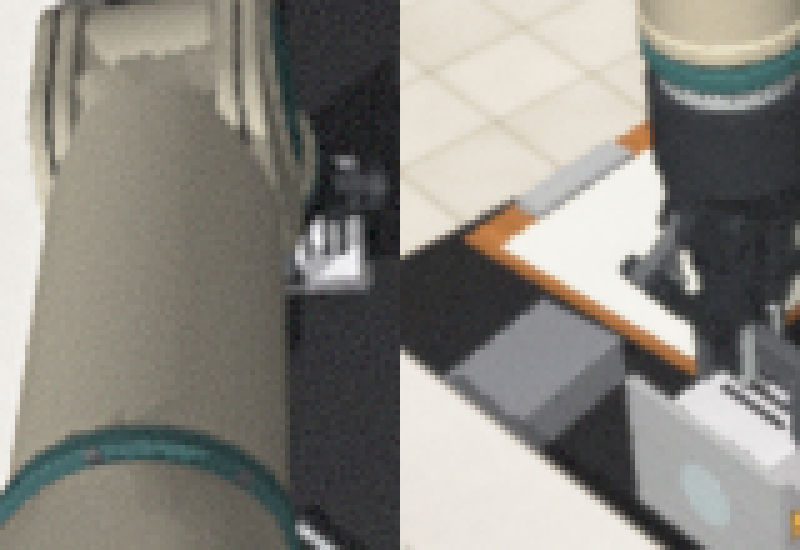

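The arm hides the collar in the top view. The side view shows the flange, with its disc at side px ≈(191.6,229). I'll take a closer crop to check level and offset.

Run:
```python
from h import *
s=cv2.imread('pics/s3.png')
cv2.imwrite('pics/c6.png',cv2.resize(s[190:270,165:245],(640,640),interpolation=2)[:600])
u=np.array([-.047,.999,0]);v=np.array([.999,.047,0]) # v toward far side
o=np.array([596.5,120.4,0])+u*36
for l,p in dict(disc=o+[0,0,85],tfar=o+55*v+[0,0,127],tnear=o-55*v+[0,0,127],bfar=o+55*v+[0,0,45],bnear=o-55*v+[0,0,45]).items():
    print(l,(proj('side',p)[0]-[165,190])*8)
```

```text
disc [201.29663952 313.35537956]
tfar [ 72.28014451 129.63312503]
tnear [317.44557711 302.23869373]
bfar [ 95.18305149 319.0100139 ]
bnear [330.62048178 493.04200089]
```

View pics/c6.png

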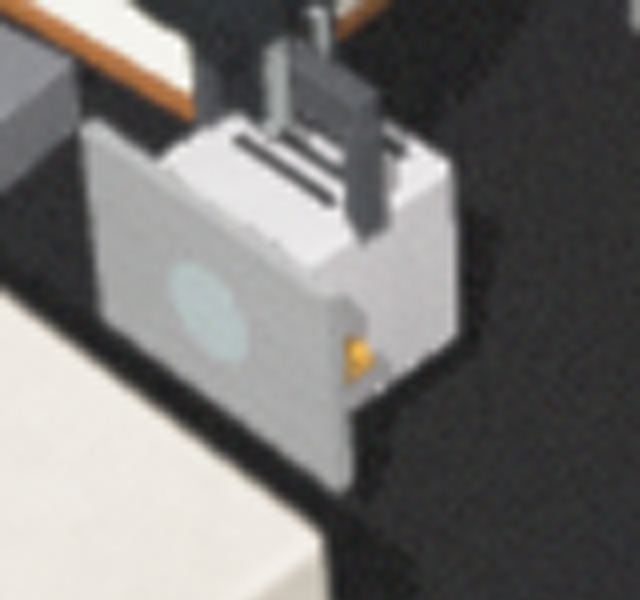

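Run:
```python
from h import *
u=np.array([-.047,.999,0]);v=np.array([.999,.047,0])
f=np.array([591.2,215.8,0])+20*u
for z in(165,170):
  for k in(-150,150):
    p=f+k*v+[0,0,z]; print(z,k,proj('side',p)[0],'crop',(proj('side',p)[0]-[165,190])*8,'top',proj('top',p)[0])
print('obs corner ->',onz('side',np.array([[322,537]])/8+[165,190]-.44,165), onz('side',np.array([[322,537]])/8+[165,190]-.44,170))
d=np.array([[209,312]])/8+[165,190]-.44; print('disc@85',onz('side',d,85),'disc if flange plane y exact', )
print('expected', np.array([596.5,120.4,85])+u*36)
```

```text
165 -150 [207.58685364 256.25586258] crop [340.69482915 530.04690064] top [166.20300705 238.05103372]
165 150 [122.48919628 192.65300115] crop [-340.08642973   21.22400923] top [162.74967632 130.26431763]
170 -150 [207.47778125 254.64221027] crop [339.82225004 517.13768219] top [165.78187556 238.08703305]
170 150 [122.16564842 191.08252376] crop [-342.67481265    8.66019004] top [162.32536005 129.81411929]
obs corner -> [[443.53801515 233.71884161 165.        ]] [[439.94181766 236.48621937 170.        ]]
disc@85 [[595.56550644 154.07967861  85.        ]] disc if flange plane y exact
expected [594.808 156.364  85.   ]
```

Flange shape and level match the prediction, and the relative lateral offset is within about 2 mm. Approaching the collar.

Emit:
move_arm([
  [0,-0.5,0.05,0,0,0],
  [0,-1.5,0.1,0,0,0],
  [0,-2.5,0.1,0,0,0],
  [0,-3.5,0.1,0,0,0],
  [0,-4.2,0.1,0,0,0],
  [0,-4.7,0.1,0,0,0],
  [0,-5,0.1,0,0,0],
  [0,-5,0.1,0,0,0],
  [0,-5,0.1,0,0,0],
  [0,-5,0.1,0,0,0],
])

```text
clock: 7.7
eef_pos: [593.7, 169.4, 144.3]
tool_rot: [3.141, -0.0, 0.046]
force: [-0.4, 1.0, -5.3]
width: 9.2
```

Emit:
move_arm([
  [0,-0.1,0,0,0,0],
  [0,-0.2,0,0,0,0],
  [0,-0.3,0,0,0,0],
  [0,-0.4,0,0,0,0],
  [0,-0.5,0,0,0,0],
  [0,-0.5,0,0,0,0],
  [0,-0.5,0,0,0,0],
])

```text
clock: 8.4
eef_pos: [593.4, 175.2, 144.3]
tool_rot: [3.142, -0.0, 0.047]
force: [-0.9, 0.4, -6.4]
width: 8.9
```

Emit:
move_arm([
  [0,-0.1,0,0,0,0],
  [0,-0.2,0,0,0,0],
  [0,-0.3,0,0,0,0],
  [0,-0.4,0,0,0,0],
  [0,-0.4,0,0,0,0],
  [0,-0.4,0,0,0,0],
])

```text
clock: 9.0
eef_pos: [593.2, 179.2, 144.3]
tool_rot: [3.142, -0.0, 0.047]
force: [0.3, -0.2, -6.9]
width: 9.1
```

Emit:
move_arm([
  [0,-0.1,-0.05,0,0,0],
  [0,-0.2,-0.1,0,0,0],
  [0,-0.3,-0.1,0,0,0],
  [0,-0.4,-0.1,0,0,0],
  [0,-0.4,-0.1,0,0,0],
  [0,-0.4,-0.1,0,0,0],
])

```text
clock: 9.6
eef_pos: [593.0, 182.9, 145.3]
tool_rot: [3.141, -0.0, 0.047]
force: [-0.5, -0.8, -4.7]
width: 9.1
```

Emit:
move_arm([
  [0,-0.1,0,0,0,0],
  [0,-0.2,0,0,0,0],
  [0,-0.3,0,0,0,0],
  [0,-0.4,0,0,0,0],
  [0,-0.4,0,0,0,0],
  [0,-0.4,0,0,0,0],
])

```text
clock: 10.2
eef_pos: [592.9, 186.5, 145.3]
tool_rot: [3.141, 0.0, 0.046]
force: [-0.3, -3.0, -5.2]
width: 9.1
```

Emit:
move_arm([
  [0,-0.1,0,0,0,0],
  [0,-0.2,0,0,0,0],
  [0,-0.3,0,0,0,0],
  [0,-0.4,0,0,0,0],
  [0,-0.4,0,0,0,0],
  [0,-0.4,0,0,0,0],
])

```text
clock: 10.8
eef_pos: [592.7, 189.9, 145.4]
tool_rot: [3.14, 0.0, 0.046]
force: [-0.8, -6.1, -3.4]
width: 8.7
```

```bash
cat >> h.py <<'E'
def avg(n=8):
    F=[];P=[];T=[]
    for _ in range(n):
        eyes.get_image('side'); s=ctrl.read_state(); F.append(s['force']);P.append(s['eef_pos']);T.append(s['tool_rot']%(2*np.pi))
    print('F',np.round(np.mean(F,0),2),'sd',np.round(np.std(F,0),2),'P',np.round(np.mean(P,0),1),'R',np.round(np.degrees(np.mean(T,0)),2),'w',round(s['width'],1),'t',round(s['clock'],2))
E
python3 -c "
from h import *
avg()"
```

```text
F [-0.14 -6.03 -3.2 ] sd [0.55 0.33 0.55] P [592.7 189.8 145.4] R [1.7991e+02 1.0000e-02 2.6400e+00] w 8.9 t 11.2
```

Emit:
move_arm([
  [0,-0.1,0,0,0,0],
  [0,-0.2,0,0,0,0],
  [0,-0.25,0,0,0,0],
  [0,-0.25,0,0,0,0],
  [0,-0.25,0,0,0,0],
])

```text
clock: 11.7
eef_pos: [592.7, 191.5, 145.4]
tool_rot: [3.139, 0.0, 0.046]
force: [-0.7, -7.3, -1.6]
width: 9.2
```

Run:
```python
from h import *
avg()
a=snap('top','t4.png');b=snap('side','s4.png')
cv2.imwrite('pics/c7.png',cv2.resize(b[185:265,150:230,::-1],(600,600),interpolation=2))
```

```text
F [-0.51 -7.12 -2.17] sd [0.57 0.3  0.56] P [592.7 191.5 145.5] R [1.7985e+02 1.0000e-02 2.6200e+00] w 9.2 t 12.1
```

View pics/c7.png

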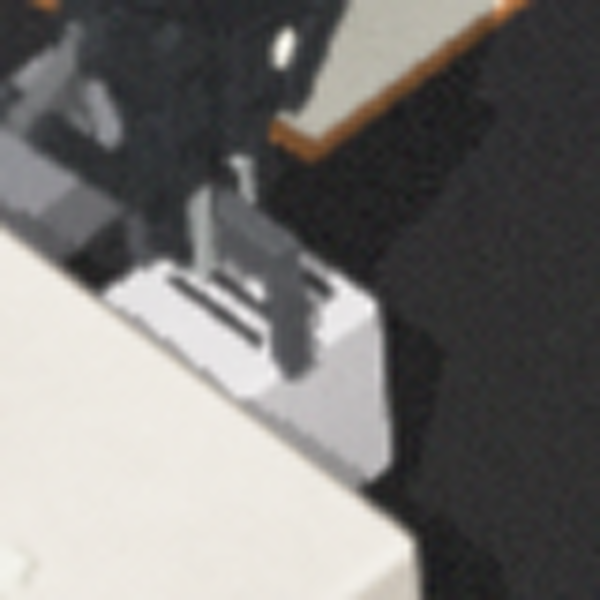

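Only the top of the lamp house shows above the photometer's edge, still apparently level. Box rear near corner is at crop (380,302) top and (390,470) bottom, and the photometer corner is at (415,537). I'll check these against predictions for zero and small tilt.

Run:
```python
from h import *
u=np.array([-.047,.999,0]);v=np.array([.999,.047,0]);w=np.array([0,0,1.])
g=np.array([592.7,191.5,163.5])   # handle centre
C=lambda p:np.round((proj('side',p)[0]-[150,185])*7.5+3.3)
for t in(-.1,0,.1):
    o=[]
    for x,z in((-34,76),(-34,0),(28,76)):
        a,b=x-4,z-118; o.append(C(g+(a*np.cos(t)-b*np.sin(t))*u+(a*np.sin(t)+b*np.cos(t))*w-35*v))
    print(t,o)
print('phot corner 165',C(np.array([590.3,235.8,165])-150*v+2.4*u))
print('px per mm along v',C(g+10*v)-C(g))
```

```text
-0.1 [array([387., 287.]), array([416., 440.]), array([242., 402.])]
0 [array([378., 302.]), array([391., 467.]), array([231., 405.])]
0.1 [array([369., 317.]), array([365., 493.]), array([220., 405.])]
phot corner 165 [429. 542.]
px per mm along v [-21. -15.]
```

Emit:
move_arm([
  [0,-0.05,0,0,0,0],
  [0,-0.1,0,0,0,0],
  [0,-0.1,0,0,0,0],
  [0,-0.1,0,0,0,0],
  [0,-0.1,0,0,0,0],
  [0,-0.1,0,0,0,0],
  [0,-0.1,0,0,0,0],
  [0,-0.1,0,0,0,0],
  [0,-0.1,0,0,0,0],
  [0,-0.1,0,0,0,0],
  [0,-0.1,0,0,0,0],
  [0,-0.1,0,0,0,0],
  [0,-0.1,0,0,0,0],
  [0,-0.1,0,0,0,0],
  [0,-0.1,0,0,0,0],
])

```text
clock: 13.7
eef_pos: [592.6, 192.2, 145.5]
tool_rot: [3.139, 0.0, 0.046]
force: [-0.7, -7.9, -2.7]
width: 8.8
```

```bash
python3 -c "
from h import *
avg(10)"
```

```text
F [-0.51 -7.79 -2.28] sd [0.39 0.62 0.35] P [592.6 192.2 145.5] R [1.7983e+02 2.0000e-02 2.6100e+00] w 8.8 t 14.2
```

Lamp house matches the zero-tilt prediction. The push averages 7.8 N, so the collar is about 10 mm in, and it has been steady for over 2 s. Handing in.

```bash
python3 -c "
from h import *
ctrl.finish_job()"
```

```text
the job is handed in; nothing more can be done
```

The lamp house is held by its strap handle and pressed on the photometer's collar, and I handed the job in at about 14 s; no verdict was reported.

**What I did:** I lifted it by the handle to about 150 mm, which should clear everything on the path. I carried it over, brought it down to about 45 mm underside height and pushed the flange along the collar's axis in small steps.

**Last checks before handing in:**
- **Push:** the force along the push averaged 7.8 N and was steady. The tool had moved about 10 mm since first contact, so the collar is roughly halfway in and well short of its stop.
- **Grip:** the fingers read 8.8 mm on the nominal 10 mm bar, and the wrist reading after lifting was 5.5–6 N, about the lamp house's weight.
- **Level:** the box corners in the side picture matched the zero-tilt prediction within a few pixels at 7.5× enlargement. The tool is aligned to the photometer's measured yaw of about 2.7° off the world axes.

**What disagreed or was not seen:**
- **Sideways centring:** the top picture put the collar within about 1–2 mm of the flange centre. The photometer's corner in the side picture suggested it could be about 3–5 mm off. Either is inside the 8 mm limit, but the arm hid the collar from above, so I could not see it directly.
- **Vertical load:** the downward force on the wrist dropped by about 3 N during the push. I took this as friction from the collar holding up part of the weight.
- **Other things on the bench:** I did not measure their positions again at the end.

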